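# Lock the bayonet oil filler cap onto a rocker cover

### The arm

A 7-joint arm with a two-finger parallel gripper is mounted at the origin on the work surface. World frame = base frame: x ahead of the robot, y to its left, z up, the work surface at z = 0. Lengths are in mm, angles in rad, forces in N, time in s.
With the tool pointing down it reaches from about 350 to 775 mm from the base axis. Payload 3.1 kg.
Tool frame: the origin (TCP) lies midway between the tips of the shut fingers; the grasp point (between the pads) lies 19 mm behind it; z points along the fingers, y is the line along which they close (so a half turn about z gives the same grasp; the last joint's range is limited). The gripper opens to 85 mm and grips with 20 to 120 N. Pads are 22 mm wide; open, the fingers measure 114 mm over their backs; the gripper's body (76 mm by 85 mm) begins 54 mm behind the grasp point. The pads swing forward as they close: fully open they stand 13 mm farther back than shut.
Start: joints at [1.201, 0.311, 0.014, 1.512, -0.004, 1.319, -0.027], TCP at [177.112, -520.72, 231.304] pointing down, gripper open.
Joint ranges: [-2.7, 2.7], [-0.3, 1.91], [-1.27, 1.3], [0.12, 2.57], [-1.44, 4.58], [0.2, 2.03], [-3.05, 3.05]. Speed limits (rad/s): [2.79, 2.79, 3.14, 3.14, 3.14, 3.14, 3.14].

### API

Orientations are given as a unit quaternion [w, x, y, z].
In Python, from workcell import manip, camera, boxes_of, regions_of gives the robot as it stands. The module is installed in compiled form; this text tells all that it offers.
- The arm moves only by the tool drive_tool, never from a script. Its argument "series" is a list of rows, each a list of 7 numbers: the shift along the tool's x, y, z in m, then the turn, a rotation vector about the tool's x, y, z in degrees, then the opening, from 0 (shut) to 1 (fully open). In form: [[tx, ty, tz, rx, ry, rz, hand], ...]. A call has exactly 8 rows; each row shifts and turns the commanded pose from where the row before left it, along the tool's axes as they then stand; what a row does not reach is not made up. A row lasts 1/12 s, in which the tool goes at most 41.7 mm and 7.16 degrees, less where a joint would pass 70% of its speed; a pose out of reach is approached as far as the arm can. A call is refused whole if a number of a shift passes 0.0417 or a number of a turn 7.16, either way. A call with a gripper value outside its range is refused whole. The fingers move at their own pace and stop on an object; "grip_force" is the grip in N (left out, the last holds). Time passes only in rows, so rows that do not move let the fingers close, or fill a call up. It gives the time, the measured TCP pose, the force, the opening and the grip force at its end, in the units of the state.
- manip.get_obs(): the state, without advancing time (a new reading comes with each control period).
- camera(name): name is "side" or "top" or "wrist"; returns a dict with "pixels" (384x512x3 uint8, blue, green, red), "fov_y" (degrees; the focal length in pixels is half the picture's height over the tangent of half this angle, whatever the lens; pixels are square), "cx", "cy" (the principal point, pixels), "T" (4x4, takes a point from camera to world coordinates). Camera axes: x right, y down, z forward; pixel columns grow to the right and rows downward; lengths in mm; the calibration is good to about 2 mm. A picture is of the moment at which its call begins. There is no depth.
- manip.finish_job(): hands the job in; it is judged then, once.
Trained networks look in the newest picture that a camera, given by its name, has taken for a name from the list of things; names that differ only in an ending like _2 or _b are one class to them, and where a whole thing is asked for, a point or a joint stands for the part that bears it (a point fixed in the world has none). Each returns a list of dicts, best first, with "conf" (0 to 1); they miss things now and then, are a little off and sometimes report something else, mostly with a low value. They report only what shows in the picture. A call takes as long as a camera call. They do not tell look-alikes from the thing itself.
- boxes_of(camera, query): "extent" ([left, top, right, bottom] as shares, 0 to 1, of the picture: columns of its width, rows of its height, round what is visible of it).
- regions_of(camera, query): "mask" (384x512 bool, what is visible of it) and "extent" ([left, top, right, bottom] as shares, 0 to 1, of the picture: columns of its width, rows of its height, round what is visible of it).
The state is a dict: "time_s": time; "q": joint angles; "joint_vel": joint speeds; "joint_torque": joint torques, N m; "position": TCP position; "ee_rot": TCP orientation; "ft_force": force on the tool from outside, world axes, zero at the start; "torque": the same for the moment, N m; "gripper_width": finger opening in mm; "finger_force": force on a finger pad.
Only numpy, scipy, OpenCV 4.12 (cv2) and the standard library are available. Lean on these libraries where they do the work, as an engineer would, in place of code of your own. Each camera call takes 0.05 s, during which the arm holds its last target. There are 200 camera calls.

### The job

The rebuilt engine's rocker cover is ready to be closed: take the yellow oil filler cap, drop its two lugs through the slots of the open filler neck, push it down fully home and twist it clockwise (seen from above) to its stop, so that its grip bar points at the red marks. Let go of it, and leave the blue coolant cap where it lies.

Things in the scene. Friction and masses are not known exactly. Their poses are not given: they have to be found in the camera images.
- oil_cap: Yellow bayonet cap, 0.15 kg. Origin: centre of underside, z up. From below: black stem, diameter 28, height 0-17 mm; at 0-7 mm two lugs along +x and -x, 52 mm tip to tip, 11 wide; flange, diameter 66, at 17-23 mm; grip bar at 23-49 mm, 52 long along x (so it shows the line of the lugs), 20 thick along y. Stands upright on stem and lugs. A half turn about z changes nothing.
- filler_neck: Fixed dark neck, bright lip, 76 mm across, on the aluminium rocker cover. Origin: centre of its mouth (rim height, 89 over the bench), z up. Bore 36 mm, with two slots along +x and -x, 20 mm wide or more, 62 tip to tip; inside 24 deep. Cap enters within 12 degrees of this x axis; home: flange on rim, cap origin 17 mm below the mouth, 4 mm vertical play; then turns freely clockwise to the stop.
- lock_mark: Two red dashes, 22 x 7 mm, on the rocker cover's flat top (65 mm over the bench), either side of the neck, 53 mm from its axis. Origin: on the neck's axis, 24 mm below its mouth. The x axis runs through both dashes, 60 degrees clockwise (from above) of the slots: the cap's hard stop, where its grip bar lies along this line, either way round.
- coolant_cap: Blue cap, a bystander to leave where it lies: flange, grip bar and heights as on the yellow cap, but a plain stem 48 mm in diameter that does not fit the neck. Origin: centre of its underside, z up, x along its grip bar.
There are look-alikes about, which are no part of the job. What is meant by the oil_cap is not brown, green or pink, and is the larger of those in its own colour.

How it is judged:
By the outcome, as a careful person would: the job done as asked, in the order asked, and still so for the second after the job is handed in, with the robot touching nothing.
It also fails if it takes over 38 s, if anything falls off the work surface, if the arm or the gripper's body presses on something with over 40 N, if the wrist force passes 120 N, or if a joint passes its speed limit or range.

## Working session

There is one attempt and no reset: what is moved stays moved. The work goes in short steps, Python scripts to look and compute and a tool call to move; the robot and the scene stay as the last step left them, time stands still between calls to the robot, and variables do not carry over. Pictures are saved under pics/ and viewed, at most 10 in all, crops included, and the job is handed in when it is done.

Besides the shell and the picture viewer there is one more tool, called after "Emit:" in YAML: its name, and indented under it one key for each argument. drive_tool: Moves the arm, as the interface text tells. Its arguments: {"type":"object","properties":{"series":{"type":"array","items":{"type":"array","items":{"type":"number"}}},"grip_force":{"type":"number"}},"required":["series"]}

```bash
mkdir -p pics; cat > h.py <<'E'
import numpy as np, cv2
from workcell import manip, camera, boxes_of, regions_of
def K(c):
    f=c["pixels"].shape[0]/2/np.tan(np.radians(c["fov_y"])/2); return f,c["cx"],c["cy"]
def ray(c,u,v,z):
    f,cx,cy=K(c); T=np.array(c["T"]); d=T[:3,:3]@np.array([(u-cx)/f,(v-cy)/f,1.]); o=T[:3,3]
    return o+d*(z-o[2])/d[2]
def proj(c,p):
    f,cx,cy=K(c); T=np.array(c["T"]); q=T[:3,:3].T@(np.array(p)-T[:3,3]); return q[0]/q[2]*f+cx,q[1]/q[2]*f+cy
E
python3 - <<'E'
from h import *
np.set_printoptions(precision=3,suppress=True)
o=manip.get_obs(); print(o)
ims=[]
for n in ["top","side"]:
    c=camera(n); print(n,c["fov_y"],c["cx"],c["cy"],np.array(c["T"]))
    cv2.imwrite(f"pics/{n}0.png",c["pixels"])
    for q in ["oil_cap","filler_neck","lock_mark","coolant_cap"]:
        for r in regions_of(n,q):
            m=r["mask"]; ys,xs=np.nonzero(m)
            if len(xs)==0: continue
            (rc)=cv2.minAreaRect(np.c_[xs,ys].astype(np.float32))
            col=np.median(c["pixels"][m],axis=0)
            print(n,q,round(r["conf"],2),len(xs),xs.mean().round(1),ys.mean().round(1),np.round(rc[1],1),round(rc[2],1),col, ray(c,xs.mean(),ys.mean(),40))
E
```

```text
{'time_s': 0.0, 'q': array([ 1.201,  0.312,  0.014,  1.513, -0.004,  1.319, -0.027]), 'joint_vel': array([ 0.001,  0.001,  0.002, -0.   ,  0.   ,  0.001, -0.   ]), 'joint_torque': array([  0.   , -37.991,   0.146, -23.059,   0.012,   0.014,   0.   ]), 'position': array([ 176.852, -520.019,  230.189]), 'ee_rot': array([-0.001,  0.987,  0.163, -0.   ]), 'ft_force': array([ 0.5  , -0.268,  0.485]), 'torque': array([ 0.015,  0.023, -0.011]), 'finger_force': 0.0, 'gripper_width': 85.23912427124415}
top 42.59013860884022 250.36939685586836 197.68579196157717 [[  -0.02    -0.992    0.127  354.158]
 [  -1.       0.02    -0.003  -97.367]
 [   0.      -0.127   -0.992 1122.126]
 [   0.       0.       0.       1.   ]]
top oil_cap 0.87 391 333.4 272.6 [21. 21.] 90.0 [181. 167. 242.] [ 325.198 -277.648   40.   ]
top oil_cap 0.85 389 289.9 259.5 [21.9 21. ] 63.4 [105. 226. 244.] [ 355.477 -183.941   40.   ]
top oil_cap 0.8 644 349.1 177.3 [27. 28.] 90.0 [ 91. 165.  91.] [ 534.185 -321.196   40.   ]
top oil_cap 0.62 678 323.0 221.1 [28. 28.] 90.0 [100. 223. 244.] [ 437.825 -259.31    40.   ]
top oil
[... 570 characters left out ...]
     1.   ]]
side oil_cap 0.95 550 260.5 195.7 [22. 27.] 90.0 [ 39.  81. 134.] [ 477.896 -110.423   40.   ]
side oil_cap 0.91 485 308.0 165.7 [25.7 21.4] 29.1 [  0. 183. 228.] [ 434.261 -248.205   40.   ]
side oil_cap 0.9 338 326.5 202.4 [18.3 21.2] 71.6 [  0.  198.5 240.5] [ 349.693 -171.116   40.   ]
side oil_cap 0.55 420 285.2 135.9 [20. 24.] 90.0 [ 52.  133.5  69. ] [ 529.851 -310.371   40.   ]
side oil_cap 0.51 322 356.4 182.0 [20.5 17. ] 45.0 [118.  110.5 211. ] [ 319.829 -261.235   40.   ]
side filler_neck 0.6 1496 174.9 259.3 [43.  47.4] 13.0 [100. 107. 116.] [530.521 116.191  40.   ]
side coolant_cap 0.79 504 228.1 155.5 [25.5 23.3] 11.3 [145.  88.  68.] [ 608.178 -175.692   40.   ]
```

```bash
python3 - <<'E'
from h import *
t=cv2.imread("pics/top0.png"); s=cv2.imread("pics/side0.png")
a=cv2.resize(t[180:260,283:363],(400,400),interpolation=cv2.INTER_CUBIC)
b=cv2.resize(t[148:228,100:180],(400,400),interpolation=cv2.INTER_CUBIC)
c=cv2.resize(t[100:300],(800,312))[:200]
cv2.imwrite("pics/crops.png",np.hstack([a,b]))
E
```

```text
(no output)
```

View pics/top0.png

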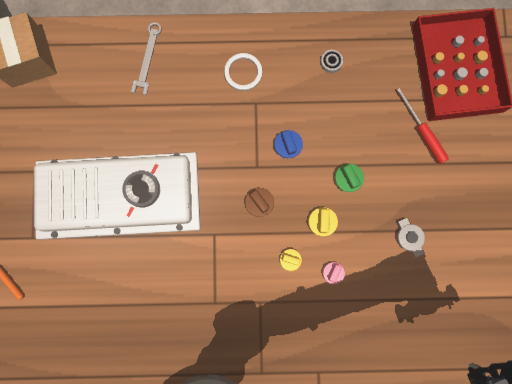

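```bash
sleep 0
```

```text
(no output)
```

View pics/crops.png

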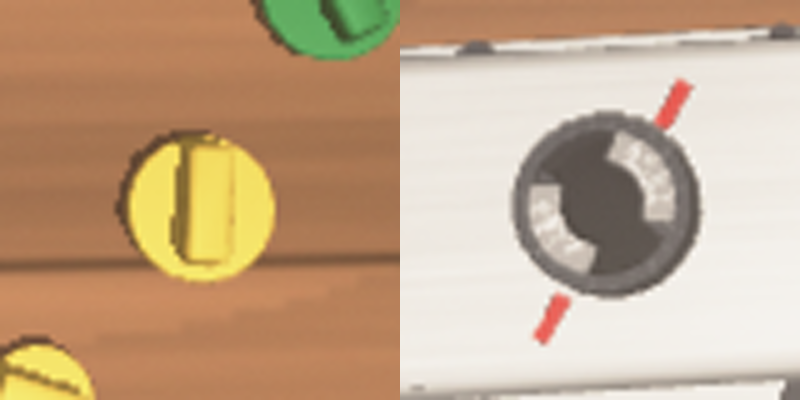

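The big yellow cap is at about (323,221), with its bar near vertical in the picture. The neck is at (141,188), the red dashes run lower-left to upper-right, and the slots run upper-left to lower-right, 60° from the dashes as stated.

```bash
cat >> h.py <<'E'
def az(a,b): d=np.array(b)-np.array(a); return np.degrees(np.arctan2(d[1],d[0]))
def marks(n,c):
    p=c["pixels"].astype(int); b=[x for x in boxes_of(n,"filler_neck")][0]["extent"]
    l,t,r,bt=b[0]*512-25,b[1]*384-25,b[2]*512+25,b[3]*384+25
    m=((p[...,2]-p[...,1]>70)&(p[...,2]-p[...,0]>70)).astype(np.uint8)
    k=np.zeros_like(m); k[int(max(t,0)):int(bt),int(max(l,0)):int(r)]=1; m*=k
    N,_,st,ce=cv2.connectedComponentsWithStats(m)
    return [(st[i,4],ray(c,*ce[i],65)) for i in range(1,N) if st[i,4]>8]
E
python3 - <<'E'
from h import *
np.set_printoptions(precision=1,suppress=True)
for n in ["top","side"]:
    c=camera(n)
    for q in marks(n,c): print(n,"mark",q)
    for r in regions_of(n,"filler_neck")[:1]:
        p=np.argwhere(r["mask"])[:,::-1].astype(np.float32); e=cv2.fitEllipse(cv2.convexHull(p)) ; print(n,"neck",e,ray(c,*e[0],89))
    for r in regions_of(n,"oil_cap"):
        m=r["mask"].astype(np.uint8); col=np.median(c["pixels"][r["mask"]],axis=0)
        if col[0]<115 and col[1]>170 and m.sum()>450:
            hull=cv2.convexHull(np.argwhere(r["mask"])[:,::-1].astype(np.float32)); e=cv2.fitEllipse(hull)
            print(n,"cap",e,ray(c,*e[0],23 if n=="top" else 30))
            x,y=map(int,e[0]); cv2.imwrite(f"pics/cap_{n}.png",cv2.resize(c["pixels"][y-25:y+25,x-25:x+25],(500,500),interpolation=cv2.INTER_NEAREST)); print(x-25,y-25)
c=camera("top")
a=ray(c,282.5+214/5,179.5+147/5,49);b=ray(c,282.5+212/5,179.5+262/5,49); print(a,b,(a+b)/2,az(b,a))
E
```

```text
top mark (np.int32(33), array([557.9, 108.1,  65. ]))
top mark (np.int32(32), array([465.6, 159.7,  65. ]))
top neck ((140.44442749023438, 189.39234924316406), (36.33700942993164, 57.22029495239258), 33.504486083984375) [509.1 132.1  89. ]
top cap ((322.87841796875, 221.2191619873047), (28.550691604614258, 29.03880500793457), 69.13764190673828) [ 438.8 -261.6   23. ]
297 196
side mark (np.int32(14), array([564.3, 101.4,  65. ]))
side mark (np.int32(37), array([466.3, 156. ,  65. ]))
side neck ((175.9525604248047, 261.3580322265625), (44.68699264526367, 58.54157257080078), 149.76048278808594) [501.2 139.5  89. ]
side cap ((308.1903381347656, 165.82406616210938), (24.165225982666016, 28.956811904907227), 120.09510040283203) [ 437.4 -257.7   30. ]
283 140
[ 463.7 -264.1   49. ] [ 413.4 -261.2   49. ] [ 438.6 -262.7   49. ] -3.2621896442989295
```

View pics/cap_top.png

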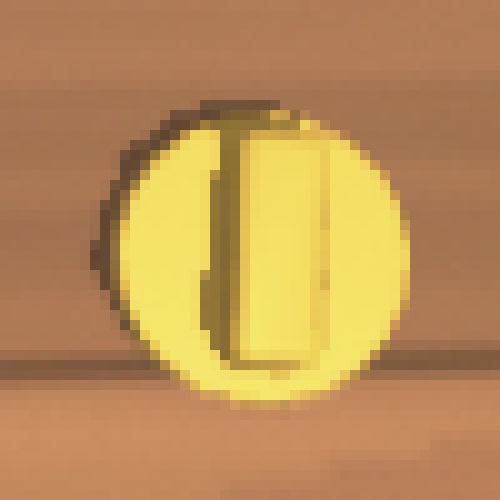

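Emit:
drive_tool:
  series:
    - [0,0,0,0,0,5.5,0.6]
    - [0,0,0,0,0,5.5,0.6]
    - [0,0,0,0,0,5.5,0.6]
    - [0,0,0,0,0,5.5,0.6]
    - [0.025,-0.027,0.005,0,0,0,0.6]
    - [0.025,-0.027,0.005,0,0,0,0.6]
    - [0.025,-0.027,0.005,0,0,0,0.6]
    - [0.025,-0.027,0.005,0,0,0,0.6]
  grip_force: 50

```text
time_s: 1.62
position: [283.9, -417.4, 211.3]
ee_rot: [0.0, 1.0, -0.028, 0.0]
ft_force: [1.4, -1.1, -0.6]
gripper_width: 51.4
finger_force: 0.0
```

Emit:
drive_tool:
  series:
    - [0.025,-0.027,0.01,0,0,0,0.6]
    - [0.025,-0.027,0.01,0,0,0,0.6]
    - [0.025,-0.027,0.01,0,0,0,0.6]
    - [0.025,-0.027,0.01,0,0,0,0.6]
    - [0.025,-0.027,0.015,0,0,0,0.6]
    - [0.015,-0.015,0.015,0,0,0,0.6]
    - [0,0,0.015,0,0,0,0.6]
    - [0,0,0,0,0,0,0.6]

```text
time_s: 2.28
position: [430.5, -273.4, 123.4]
ee_rot: [-0.002, 1.0, -0.026, -0.003]
ft_force: [-1.3, 0.3, -0.1]
gripper_width: 51.7
finger_force: 0.0
```

```bash
cat >> h.py <<'E'
def plan(t,yaz):
    """tool-frame shift (mm) after turning tool y to azimuth yaz, and the turn about tool z (deg)"""
    from scipy.spatial.transform import Rotation as R
    o=manip.get_obs(); w=o["ee_rot"]; M=R.from_quat([w[1],w[2],w[3],w[0]]).as_matrix()
    now=np.degrees(np.arctan2(M[1,1],M[0,1])); rz=-((yaz-now+180)%360-180)
    a=np.radians(yaz); x=np.array([np.cos(a+np.pi/2),np.sin(a+np.pi/2)]); y=np.array([np.cos(a),np.sin(a)])
    d=np.array(t)-o["position"]
    print("t",o["time_s"],"pos",o["position"].round(1),"yaz",now.round(1),"tilt z",M[:,2].round(3),"q7",o["q"][6].round(2),"w",round(o["gripper_width"],1),"ff",o["finger_force"],"F",o["ft_force"].round(1))
    print("shift",(d[:2]@x).round(1),(d[:2]@y).round(1),(-d[2]).round(1),"turn",rz.round(1))
E
python3 - <<'E'
from h import *
plan([438.5,-262,26],-93)
c=camera("wrist"); cv2.imwrite("pics/w1.png",c["pixels"])
f,cx,cy=K(c); print(proj(c,[438.5,-262,49]))
E
```

```text
t 2.2833 pos [ 430.5 -273.4  123.4] yaz -92.9 tilt z [-0.005  0.004 -1.   ] q7 -1.14 w 51.7 ff 0.0 F [-1.3  0.3 -0.1]
shift 7.4 -11.8 97.4 turn 0.1
(np.float64(244.52676937808113), np.float64(191.93173346785355))
```

View pics/w1.png

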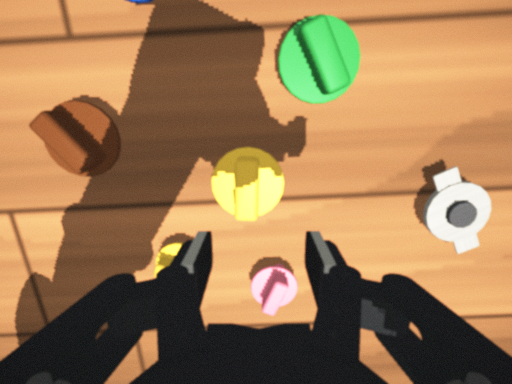

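The cap's bar is centred near (247,188), against my projection of (244,192), so they agree to about 3 mm. Moving down onto it.

Emit:
drive_tool:
  series:
    - [0.004,-0.005,0,0,0,0,0.6]
    - [0.005,-0.005,0,0,0,0,0.6]
    - [0,0,0.015,0,0,0,0.6]
    - [0,0,0.015,0,0,0,0.6]
    - [0,0,0.015,0,0,0,0.6]
    - [0,0,0.01,0,0,0,0.6]
    - [0,0,0,0,0,0,0.6]
    - [0,0,0,0,0,0,0.6]

```text
time_s: 3.0
position: [440.9, -267.4, 71.7]
ee_rot: [0.0, 1.0, -0.028, 0.0]
ft_force: [0.4, 0.2, 0.4]
gripper_width: 50.7
finger_force: 0.0
```

```bash
python3 - <<'E'
from h import *
plan([439.5,-263,26],-93)
c=camera("wrist"); 
for r in regions_of("wrist","oil_cap")[:3]:
    ys,xs=np.nonzero(r["mask"]); print(r["conf"],xs.mean(),ys.mean(),ray(c,xs.mean(),ys.mean(),30),np.array(r["extent"])*[512,384,512,384])
cv2.imwrite("pics/w2.png",c["pixels"])
print(proj(c,[439.5,-263,49]),proj(c,[439.5,-263,23]))
E
```

```text
t 3.0 pos [ 440.9 -267.4   71.7] yaz -93.3 tilt z [ 0. -0. -1.] q7 -1.18 w 50.7 ff 0.0 F [0.4 0.2 0.4]
shift -1.7 -4.3 45.7 turn -0.3
0.98 253.2090819993466 214.61973211368834 [ 441.87017599 -263.48339708   30.        ] [205.7216 168.384  295.7824 264.8832]
0.68 343.3743794517591 61.93039067558817 [ 537.41256344 -324.16569146   30.        ] [290.816    4.608  397.0048 118.8864]
0.6 46.818710959682 161.43370244179442 [ 487.62533785 -128.11739087   30.        ] [  0.     118.3872  97.6896 207.3984]
(np.float64(252.1667502886665), np.float64(228.75654126474623)) (np.float64(252.92094829178328), np.float64(214.22744086722403))
```

View pics/w2.png

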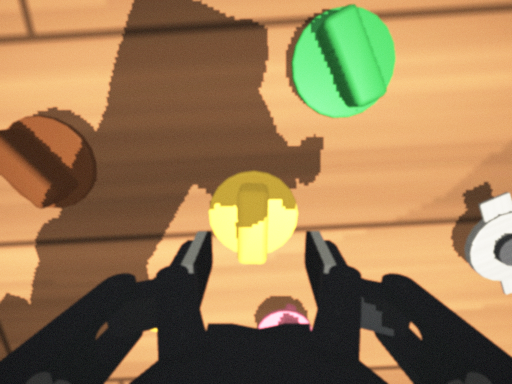

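The cap flange is centred at (253,213) and the bar is aligned with the fingers. I'll go down and grasp.

Emit:
drive_tool:
  series:
    - [0,-0.004,0.01,0,0,0,0.6]
    - [0,0,0.012,0,0,0,0.6]
    - [0,0,0.012,0,0,0,0.6]
    - [0,0,0.01,0,0,0,0.6]
    - [0,0,0,0,0,0,0.6]
    - [0,0,0,0,0,0,0.3]
    - [0,0,0,0,0,0,0]
    - [0,0,0,0,0,0,0]
  grip_force: 60

```text
time_s: 3.77
position: [441.9, -263.6, 28.3]
ee_rot: [0.001, 1.0, -0.028, 0.001]
ft_force: [-0.1, -0.1, 0.6]
gripper_width: 18.8
finger_force: 59.4
```

Emit:
drive_tool:
  series:
    - [0,0,0,0,0,0,0]
    - [0,0,0,0,0,0,0]
    - [0,0,0,0,0,0,0]
    - [0,0,-0.01,0,0,0,0]
    - [0,0,-0.02,0,0,0,0]
    - [0,0,-0.03,0,0,0,0]
    - [0,0,-0.03,0,0,0,0]
    - [0,0,-0.03,0,0,0,0]

```text
time_s: 4.43
position: [439.9, -262.5, 148.3]
ee_rot: [-0.001, 1.0, -0.028, -0.001]
ft_force: [0.9, 0.4, -1.6]
gripper_width: 18.8
finger_force: 59.4
```

```bash
python3 - <<'E'
from h import *
plan([511.7,133.9,150],-59.2)
E
```

```text
t 4.4333 pos [ 439.9 -262.5  148.3] yaz -93.2 tilt z [-0.002  0.001 -1.   ] q7 -1.17 w 18.8 ff 59.414048194885254 F [ 0.9  0.4 -1.6]
shift 264.7 -303.7 -1.7 turn -34.0
```

Emit:
drive_tool:
  series:
    - [0,0,0,0,0,-5.7,0]
    - [0,0,0,0,0,-5.7,0]
    - [0,0,0,0,0,-5.7,0]
    - [0,0,0,0,0,-5.7,0]
    - [0,0,0,0,0,-5.6,0]
    - [0,0,0,0,0,-5.6,0]
    - [0.022,-0.025,0,0,0,0,0]
    - [0.022,-0.025,0,0,0,0,0]

```text
time_s: 5.1
position: [451.8, -199.4, 147.1]
ee_rot: [0.0, 0.965, 0.262, -0.001]
ft_force: [1.4, 1.8, -1.5]
gripper_width: 18.6
finger_force: 59.4
```

Emit:
drive_tool:
  series:
    - [0.022,-0.025,0,0,0,0,0]
    - [0.022,-0.025,0,0,0,0,0]
    - [0.022,-0.025,0,0,0,0,0]
    - [0.022,-0.025,0,0,0,0,0]
    - [0.022,-0.025,0,0,0,0,0]
    - [0.022,-0.025,0,0,0,0,0]
    - [0.022,-0.025,0,0,0,0,0]
    - [0.022,-0.025,0,0,0,0,0]

```text
time_s: 5.77
position: [501.3, 65.5, 147.3]
ee_rot: [0.0, 0.964, 0.265, -0.001]
ft_force: [-0.0, -0.9, -2.5]
gripper_width: 19.0
finger_force: 59.5
```

Emit:
drive_tool:
  series:
    - [0.022,-0.025,0,0,0,0,0]
    - [0.015,-0.018,0,0,0,0,0]
    - [0,0,0,0,0,0,0]
    - [0,0,0,0,0,0,0]
    - [0,0,0,0,0,0,0]
    - [0,0,0,0,0,0,0]
    - [0,0,0,0,0,0,0]
    - [0,0,0,0,0,0,0]

```text
time_s: 6.43
position: [511.8, 118.6, 147.3]
ee_rot: [0.0, 0.964, 0.264, -0.0]
ft_force: [-0.9, 0.0, -2.8]
gripper_width: 18.7
finger_force: 59.5
```

```bash
python3 - <<'E'
from h import *
np.set_printoptions(precision=1,suppress=True)
plan([511.7,133.9,150],-59.2)
for n in ["top","side","wrist"]:
    c=camera(n); cv2.imwrite(f"pics/n_{n}.png",c["pixels"])
    for q in marks(n,c): print(n,q)
    for r in regions_of(n,"oil_cap"):
        col=np.median(c["pixels"][r["mask"]],axis=0)
        e=np.array(r["extent"])*[512,384,512,384]
        if r["conf"]>.5: ys,xs=np.nonzero(r["mask"]); print(n,"cap",r["conf"],col,e,ray(c,xs.mean(),ys.mean(),150))
    if n=="wrist": print(c["T"]); print(proj(c,[511.7,133.9,89]))
w=cv2.imread("pics/n_wrist.png"); s=cv2.imread("pics/n_side.png"); 
cv2.imwrite("pics/n.png",np.hstack([cv2.resize(w,(400,300)),cv2.resize(s[150:330,90:330],(400,300))]))
E
```

```text
t 6.4333 pos [511.8 118.6 147.3] yaz -59.4 tilt z [-0. -0. -1.] q7 -1.45 w 18.7 ff 59.458136558532715 F [-0.9  0.  -2.8]
shift 7.8 -13.2 -2.7 turn -0.2
top cap 0.97 [ 74. 107. 159.] [245.5 187.2 272.2 218.6] [ 469.6 -117.4  150. ]
top cap 0.87 [200. 184. 246.] [322.4 261.2 346.9 284.2] [ 327.9 -260.2  150. ]
top cap 0.8 [113. 234. 246.] [278.4 251.2 304.7 272.7] [ 355.4 -176.3  150. ]
top cap 0.79 [ 65. 123. 150.] [128.9 173.7 159.1 204.1] [496.9 108.6 150. ]
side (np.int32(39), array([466.4, 156.2,  65. ]))
side cap 0.98 [ 29. 113. 142.] [160.  217.6 192.8 251.9] [496.2 123.8 150. ]
side cap 0.96 [ 54. 136.  68.] [272.3 125.9 297.1 143.5] [ 474.2 -196.5  150. ]
side cap 0.86 [ 39.  80. 134.] [248.2 185.6 274.9 209.9] [429.9 -25.8 150. ]
side cap 0.65 [  0. 200. 241.] [314.5 190.5 338.8 209.1] [321.7 -77.2 150. ]
side cap 0.65 [129.5 119.  225. ] [345.9 170.4 364.3 193.7] [ 297.2 -154.8  150. ]
wrist (np.int32(163), array([557.8, 106.6,  65. ]))
wrist (np.int32(146), array([463.2, 159.6,  65. ]))
wrist cap 0.86 [ 33. 104. 129.] [200.6 189.1 313.3 308.9] [515.6 122.8 150. ]
wrist cap 0.86 [25. 43. 75.] [403.6 278.5 459.5 322.1] [534.3  14.2 150. ]
[[  0.5  -0.8  -0.2 573.4]
 [ -0.9  -0.5  -0.1 157.3]
 [ -0.    0.3  -1.  289.7]
 [  0.    0.    0.    1. ]]
(np.float64(243.21937593361946), np.float64(199.29466946687592))
```

View pics/n.png

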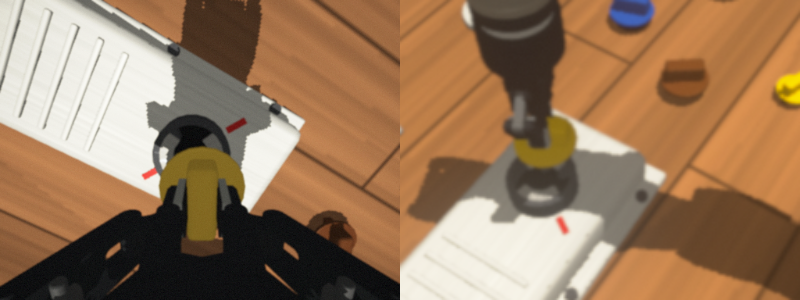

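The cap is held level, with its bar along the slot line. In the wrist view the neck is behind it at about (190,150) of the left panel, with both dashes visible. I'll check where the cap sits in the hand before lowering.

```bash
python3 - <<'E'
from h import *
c=camera("wrist"); o=manip.get_obs(); p=o["position"]; a=np.radians(-59.4)
y=np.array([np.cos(a),np.sin(a),0]); x=np.array([-y[1],y[0],0])
t=np.linspace(0,6.3,200)
for d in (-4,-2,0,2):
    C=np.array([p[0],p[1],0])+d*x
    P=np.array([proj(c,C+33*np.cos(k)*x+33*np.sin(k)*y+[0,0,p[2]-28.3+23]) for k in t])
    print(d,"fl",P[:,0].min().round(1),P[:,0].max().round(1),P[:,1].min().round(1))
r=regions_of("wrist","oil_cap")[0]; m=r["mask"]; ys,xs=np.nonzero(m); print(ys.min(),xs.min(),xs.max())
plan([511.1,133.5,125],-59.3)
E
```

```text
-4 fl 202.9 315.6 191.0
-2 fl 202.7 315.8 187.5
0 fl 202.5 316.0 184.0
2 fl 202.4 316.2 180.5
278 405 456
t 6.9833 pos [511.8 120.2 147.3] yaz -59.2 tilt z [-0. -0. -1.] q7 -1.45 w 18.9 ff 59.46359038352966 F [ 0.5  0.  -1.2]
shift 6.2 -11.8 22.3 turn 0.1
```

Emit:
drive_tool:
  series:
    - [0.004,-0.006,0,0,0,0,0]
    - [0.004,-0.006,0,0,0,0,0]
    - [0,0,0.006,0,0,0,0]
    - [0,0,0.006,0,0,0,0]
    - [0,0,0.006,0,0,0,0]
    - [0,0,0.004,0,0,0,0]
    - [0,0,0,0,0,0,0]
    - [0,0,0,0,0,0,0]

```text
time_s: 7.65
position: [512.2, 134.1, 124.7]
ee_rot: [0.0, 0.964, 0.265, -0.001]
ft_force: [-0.7, -0.7, -2.1]
gripper_width: 18.6
finger_force: 59.5
```

```bash
python3 - <<'E'
from h import *
np.set_printoptions(precision=1,suppress=True)
for i in range(3): plan([511.1+1.7,133.5+1,100],-59.3)
c=camera("wrist"); r=regions_of("wrist","filler_neck")
for q in marks("wrist",c): print(q)
cv2.imwrite("pics/w4.png",cv2.resize(c["pixels"][120:330,130:410],(800,600)))
E
```

```text
t 7.65 pos [512.2 134.1 124.7] yaz -59.2 tilt z [-0. -0. -1.] q7 -1.49 w 18.6 ff 59.46162521839142 F [-0.7 -0.7 -2.1]
shift 0.7 -0.0 24.7 turn 0.1
t 7.65 pos [512.2 134.1 124.7] yaz -59.2 tilt z [-0. -0. -1.] q7 -1.49 w 18.6 ff 59.46162521839142 F [-0.7 -0.7 -2.1]
shift 0.7 -0.0 24.7 turn 0.1
t 7.65 pos [512.2 134.1 124.7] yaz -59.2 tilt z [-0. -0. -1.] q7 -1.49 w 18.6 ff 59.46162521839142 F [-0.7 -0.7 -2.1]
shift 0.7 -0.0 24.7 turn 0.1
(np.int32(205), array([557.9, 106.7,  65. ]))
(np.int32(116), array([460.6, 161.2,  65. ]))
```

View pics/w4.png

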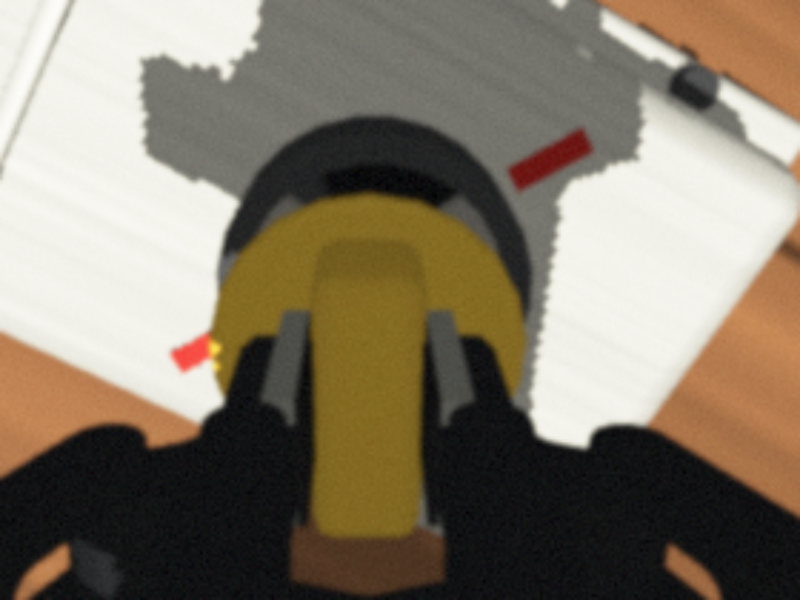

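The cap is over the neck, a little toward the camera's left. Flange spans crop columns 213–526, rim 220–530, and the slot's top end is near (390,185). I'll check the lateral offset numerically.

```bash
python3 - <<'E'
from h import *
c=camera("wrist"); p=manip.get_obs()["position"]; s=800/280
t=np.linspace(0,6.3,300)
def ext(C,r):
    P=np.array([proj(c,np.array(C)+[r*np.cos(k),r*np.sin(k),0]) for k in t]); return ((P[:,0].min()-130)*s).round(),((P[:,0].max()-130)*s).round(),((P[:,1].min()-120)*s).round()
print(p,"rim pred",ext([511.1,133.5,89],38),"obs 220 530 117")
print("flange pred",ext([p[0],p[1],p[2]-5.3],33),"obs 213 526 194")
a=np.radians(-59.2); x=np.array([-np.sin(a),np.cos(a),0])
for d in (0,31): print("slot end",[((np.array(proj(c,np.array([511.1,133.5,89])+d*x))-[130,120])*s).round()])
E
```

```text
[512.84390943 134.53701629 125.6302453 ] rim pred (np.float64(212.0), np.float64(526.0), np.float64(135.0)) obs 220 530 117
flange pred (np.float64(207.0), np.float64(531.0), np.float64(183.0)) obs 213 526 194
slot end [array([369., 290.])]
slot end [array([369., 165.])]
```

Emit:
drive_tool:
  series:
    - [0.0005,0.001,0,0,0,0,0]
    - [0,0,0.003,0,0,0,0]
    - [0,0,0.003,0,0,0,0]
    - [0,0,0.003,0,0,0,0]
    - [0,0,0.003,0,0,0,0]
    - [0,0,0.003,0,0,0,0]
    - [0,0,0,0,0,0,0]
    - [0,0,0,0,0,0,0]

```text
time_s: 8.52
position: [513.2, 133.9, 109.9]
ee_rot: [-0.0, 0.964, 0.265, -0.0]
ft_force: [-0.2, -0.1, -1.1]
gripper_width: 18.7
finger_force: 59.5
```

Emit:
drive_tool:
  series:
    - [0,0,0.003,0,0,0,0]
    - [0,0,0.003,0,0,0,0]
    - [0,0,0.002,0,0,0,0]
    - [0,0,0.001,0,0,0,0]
    - [0,0,0.001,0,0,0,0]
    - [0,0,0,0,0,0,0]
    - [0,0,0,0,0,0,0]
    - [0,0,0,0,0,0,0]

```text
time_s: 9.18
position: [513.6, 134.0, 100.3]
ee_rot: [0.0, 0.964, 0.265, 0.0]
ft_force: [0.6, -0.5, -0.5]
gripper_width: 18.5
finger_force: 59.6
```

Emit:
drive_tool:
  series:
    - [0,0,0.001,0,0,0,0]
    - [0,0,0,0,0,0,0]
    - [0,0,0,0,0,0,0]
    - [0,0,0,0,0,0,0]
    - [0,0,0,0,0,0,0]
    - [0,0,0,0,0,0,0]
    - [0,0,0,0,0,0,0]
    - [0,0,0,0,0,0,0]

```text
time_s: 9.85
position: [513.6, 134.0, 100.2]
ee_rot: [0.0, 0.964, 0.265, 0.0]
ft_force: [-2.8, -1.3, 5.5]
gripper_width: 18.8
finger_force: 60.4
```

Contact at TCP z 100.2 means the cap is home (72 mm plus the 28.3 mm hold). Next, the clockwise twist.

Emit:
drive_tool:
  series:
    - [0,0,-0.001,0,0,0,0]
    - [0,0.0003,0,0,0,7,0]
    - [0,0.0003,0,0,0,7,0]
    - [0,0.0003,0,0,0,7,0]
    - [0,0.0003,0,0,0,7,0]
    - [0,0.0003,0,0,0,7,0]
    - [0,0.0003,0,0,0,7,0]
    - [0,0,0,0,0,0,0]

```text
time_s: 10.52
position: [514.2, 132.3, 100.2]
ee_rot: [-0.0, 0.995, -0.099, 0.0]
ft_force: [-0.0, 0.0, -0.5]
gripper_width: 18.9
finger_force: 59.7
```

```bash
python3 - <<'E'
from h import *
plan([513,134,100],-119.3); print(manip.get_obs()["torque"])
E
```

```text
t 10.5167 pos [514.2 132.3 100.2] yaz -101.3 tilt z [ 0.001 -0.    -1.   ] q7 -2.17 w 18.9 ff 59.65059220790863 F [-0.   0.  -0.5]
shift -1.9 -0.9 0.2 turn 18.0
[ 0.05172644 -0.10481205 -0.05311573]
```

Emit:
drive_tool:
  series:
    - [0,0,0,0,0,4.5,0]
    - [0,0,0,0,0,4.5,0]
    - [0,0,0,0,0,3.5,0]
    - [0,0,0,0,0,3,0]
    - [0,0,0,0,0,1.5,0]
    - [0,0,0,0,0,1,0]
    - [0,0,0,0,0,0,0]
    - [0,0,0,0,0,0,0]

```text
time_s: 11.18
position: [513.3, 131.6, 100.2]
ee_rot: [0.001, 0.968, -0.251, -0.0]
ft_force: [-2.4, -3.0, 3.2]
gripper_width: 18.8
finger_force: 59.9
```

```bash
python3 - <<'E'
from h import *
plan([513,134,100],-119.3); print(manip.get_obs()["torque"])
E
```

```text
t 11.1833 pos [513.3 131.6 100.2] yaz -119.1 tilt z [-0.001 -0.001 -1.   ] q7 -2.45 w 18.8 ff 59.91917073726654 F [-2.4 -3.   3.2]
shift -1.4 -1.9 0.2 turn 0.2
[-0.53617287  0.53754736  0.42982237]
```

Emit:
drive_tool:
  series:
    - [0,0,0.001,0,0,1,0]
    - [0,0,0,0,0,1,0]
    - [0,0,0,0,0,1,0]
    - [0,0,0,0,0,0,0]
    - [0,0,0,0,0,0,0]
    - [0,0,0,0,0,0,0]
    - [0,0,0,0,0,0,0]
    - [0,0,0,0,0,0,0]

```text
time_s: 11.85
position: [513.5, 131.5, 100.2]
ee_rot: [0.001, 0.962, -0.274, 0.0]
ft_force: [-3.7, -3.5, 8.1]
gripper_width: 18.8
finger_force: 64.4
```

```bash
python3 - <<'E'
from h import *
plan([513,134,100],-119.3); print(manip.get_obs()["torque"])
E
```

```text
t 11.85 pos [513.5 131.5 100.2] yaz -121.8 tilt z [-0.    -0.003 -1.   ] q7 -2.5 w 18.8 ff 64.40328598022461 F [-3.7 -3.5  8.1]
shift -1.7 -2.0 0.2 turn -2.5
[-0.90248667  0.93617555  1.56724019]
```

The torque about z rose to 1.6 N·m, so the cap is at its stop. I'll release it and retreat.

Emit:
drive_tool:
  series:
    - [0,0,0,0,0,0,0.15]
    - [0,0,0,0,0,0,0.3]
    - [0,0,0,0,0,0,0.5]
    - [0,0,0,0,0,0,0.5]
    - [0,0,0,0,0,0,0.5]
    - [0,0,-0.01,0,0,0,0.5]
    - [0,0,-0.02,0,0,0,0.5]
    - [0,0,-0.03,0,0,0,0.5]

```text
time_s: 12.52
position: [511.8, 131.7, 157.9]
ee_rot: [0.001, 0.961, -0.277, -0.003]
ft_force: [1.1, 0.2, 0.8]
gripper_width: 42.5
finger_force: 0.0
```

Emit:
drive_tool:
  series:
    - [0,0,-0.03,0,0,0,0.5]
    - [0,0,-0.03,0,0,0,0.5]
    - [-0.03,0,0,0,0,0,0.5]
    - [-0.03,0,0,0,0,0,0.5]
    - [-0.03,0,0,0,0,0,0.5]
    - [-0.03,0,0,0,0,0,0.5]
    - [0,0,0,0,0,0,0.5]
    - [0,0,0,0,0,0,0.5]

```text
time_s: 13.18
position: [411.2, 197.8, 220.3]
ee_rot: [-0.001, 0.961, -0.275, 0.001]
ft_force: [0.4, -0.8, -0.2]
gripper_width: 42.6
finger_force: 0.0
```

```bash
python3 - <<'E'
from h import *
ims=[]
for n in ["top","side"]:
    c=camera(n); x,y=map(int,proj(c,[511,133.5,90])); ims.append(cv2.resize(c["pixels"][max(y-40,0):y+40,x-40:x+40],(400,400),interpolation=cv2.INTER_CUBIC))
    print(n,marks(n,c))
cv2.imwrite("pics/end.png",np.hstack(ims)); print(manip.get_obs()["position"])
E
```

```text
top [(np.int32(33), array([557.8507945 , 108.08305829,  65.        ])), (np.int32(17), array([469.73205584, 157.08805449,  65.        ]))]
side [(np.int32(114), array([630.07988514, 106.78135606,  65.        ])), (np.int32(28), array([468.53722641, 154.99307795,  65.        ]))]
[413.46338509 195.31394987 219.48453294]
```

View pics/end.png

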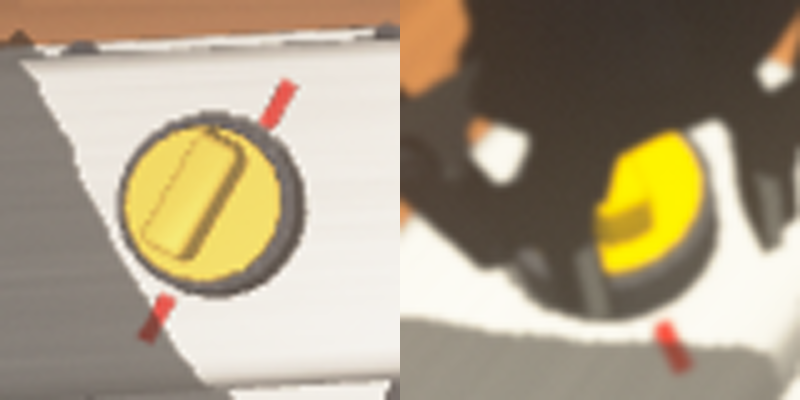

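In the top view the bar runs at about 60–62° and the dashes at 60°. The flange sits on the rim and the gripper is well clear.

```bash
python3 -c "
from workcell import manip
print(manip.finish_job())"
```

```text
the job is handed in; nothing more can be done
None
```

I seated the yellow oil cap fully home and twisted it clockwise to its stop, so its grip bar lines up with the red marks. I then released it, left the blue coolant cap alone, and handed the job in at about 13 s; no verdict came back.

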